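# Vent the vacuum desiccator and take its lid off

## Robot

A 6-joint arm with a two-finger parallel gripper is mounted at the origin on the work surface. World frame = base frame: x ahead of the robot, y to its left, z up, the work surface at z = 0. Lengths are in m, angles in rad, forces in N, time in s.
With the tool pointing down it reaches from about 0.425 to 0.95 m from the base axis. Payload 3.5 kg.
Tool frame: the origin (TCP) lies midway between the tips of the shut fingers; the grasp point (between the pads) lies ctrl.pinch_z behind it (ctrl.pinch_z is the distance from the TCP to the grasp point, in m); y points along the fingers, z is the direction in which the jaws open and shut, and the axes are right-handed (so a half turn about y gives the same grasp; the last joint's range is limited). The gripper opens to 85 mm and grips with 20 to 120 N. Pads are 22 mm wide; open, the fingers measure 114 mm over their backs; the gripper's body (76 mm by 85 mm) begins 54 mm behind the grasp point. The pads swing forward as they close: fully open they stand 13 mm farther back than shut.
Start: joints at [-1.41, 0.286, 1.577, -0, 1.279, -0.15], TCP at [0.206, -0.643, 0.231] pointing down, gripper open.
Joint ranges: [-2.77, 2.77], [-0.9, 2.22], [0.21, 2.48], [-1.53, 4.67], [0.24, 2.81], [-2.84, 2.84]. Speed limits (rad/s): [2.79, 2.79, 3.14, 3.14, 3.14, 3.14].

## Interface

Orientations are given as [roll, pitch, yaw] about the fixed x, y, z axes, in that order (R = Rz(yaw) Ry(pitch) Rx(roll)).
In Python, from plant import readout, viewer, ticket, ctrl gives the robot as it stands.
- The arm moves only by the tool apply_moves, never from a script. Its argument "rows" is a list of rows, each a list of 6 numbers: the shift along the tool's x, y, z normalised to -1 to 1, where 1 is 50 mm, then the turn, a rotation vector about the tool's x, y, z normalised to -1 to 1, where 1 is 6 degrees. A call has 1 to 12 rows; each row shifts and turns the pose as measured when the row begins, along the tool's axes as they then stand; what a row does not reach is not made up. A row lasts 1/8 s, in which the tool goes at most 62.5 mm and 10.7 degrees, less where a joint would pass 70% of its speed; a pose out of reach is approached as far as the arm can. A call with a number of a shift or a turn outside -1 to 1 is refused whole. A call with a gripper value outside its range is refused whole. "hand" is the opening, from 0 (shut) to 1 (fully open), set as the call begins (left out, the last holds). The fingers move at their own pace and stop on an object; "grip_force" is the grip in N (left out, the last holds). Time passes only in rows, so rows that do not move let the fingers close. It gives the time, the measured TCP pose, the force and the opening at its end, in the units of the state.
- readout.get_state(): the state, without advancing time (a new reading comes with each control period).
- viewer.snapshot(name): name is "side" or "top"; returns the picture (420x560x3 uint8, blue, green, red); there is no depth.
- viewer.camera_params(name): a dict with "fx", "fy", "cx", "cy" (pixels), "k1" (the pictures are not rectified: a ray, as slopes to the right and down, at radius r is drawn at 1 + k1 r^2 times it, then the intrinsics apply), "world_to_cam" (4x4, takes a point from world to camera coordinates). Camera axes: x right, y down, z forward; pixel columns grow to the right and rows downward; lengths in m; the calibration is good to about 2 mm. A picture is of the moment at which its call begins. camera_params takes no time and is no camera call.
- ticket.hand_in(): hands the job in, once; it reports no verdict.
The state is a dict: "time": time; "joints": joint angles; "dq": joint speeds; "effort": joint torques, N m; "position": TCP position; "tcp_rot": TCP orientation; "force": force on the tool from outside, world axes, zero at the start; "torque": the same for the moment, N m; "gripper_width": finger opening in m.
Only numpy, scipy, OpenCV 4.12 (cv2) and the standard library are available. Lean on these libraries where they do the work, as an engineer would, in place of code of your own. Each camera call takes 0.05 s, during which the arm holds its last target.

## Task

The little clay pot in the vacuum desiccator with the blue tap has finished drying. Let the air in by turning the blue tap handle on top of its lid a quarter turn anticlockwise (seen from above), as far as it goes, while the lid is still seated; then lift the lid off by that same handle and set it down flat, wholly on the round cork mat, without dropping it, and leave the tap open. Leave the other desiccator, the one with the orange tap, alone.

Things in the scene. Friction and masses are not known exactly. Their poses are not given: they have to be found in the camera images.
- lid: Clear lid of the desiccator with the BLUE tap, loose, 0.25 to 0.5 kg: flat underside, flange 154 mm across, low cone up to a 32 mm boss, top 42 mm above the underside. It rests by weight alone on the rim, 75 mm above the table, of a white base (150 mm across, fixed, open, clay pot inside). Origin: centre of the underside, z up. x points to its red mark (shut), y to its green mark (open).
- tap (a joint): Blue tap on the lid's axis, also the lid's only handle: upright bar 52 mm long, 14 thick, 34 tall, from 56 to 90 mm above the lid's underside, on a 12 mm stem; pinch its thickness from above. Rad: 0 shut (bar along lid x, white-banded end to red mark), grows anticlockwise from above to a stop at 1.57 (along lid y, band to green). Starts at 0 to 0.2. Light friction, 0.035 N m; the lid stays put.
- cork_mat: Round cork mat, 200 mm in diameter and 8 mm thick, fixed flat on the table: the place for the lid. Origin: centre of its underside, at table height.
- other_lid: Lid of a second desiccator of the same shape and size (underside, its origin, 75 mm above the table; top of its tap 165 mm above the table), but with an ORANGE tap and a buckle inside. A bystander, not to be touched or moved. It may stand between the first desiccator and the mat: carry the lid over it.
Not all that is in view belongs to the job. What is shaped like the lid but yellow is not meant. Several things have the shape of the cork_mat; the one meant has the colours described above.

How it is judged:
By the outcome, as a careful person would: the job done as asked, in the order asked, and still so for the second after the job is handed in, with the robot touching nothing.
It also fails if it takes over 48 s, if anything falls off the work surface, if the arm or the gripper's body presses on something with over 40 N, if the wrist force passes 120 N, or if a joint passes its speed limit or range.

## Working session

There is one attempt and no reset: what is moved stays moved. The work goes in short steps, Python scripts to look and compute and a tool call to move; the robot and the scene stay as the last step left them, time stands still between calls to the robot, and variables do not carry over. Pictures are saved under pics/ and viewed, and the job is handed in when it is done.

Besides the shell and the picture viewer there is one more tool, called after "Call:" as name([rows], argument=value, ...), one row to a line, values as JSON. apply_moves: Moves the arm, as the interface text tells. Scaled input: -1 to 1 covers 50 mm each way for a shift and 6 degrees each way for a turn. Its arguments: {"type":"object","properties":{"rows":{"type":"array","items":{"type":"array","items":{"type":"number"}}},"hand":{"type":"number"},"grip_force":{"type":"number"}},"required":["rows"]}

```bash
ls; mkdir -p pics
python3 - <<'E'
from plant import readout, viewer, ticket, ctrl
import cv2
print(readout.get_state(), ctrl.pinch_z)
for n in("side","top"):
    p=viewer.camera_params(n);print(n,p)
    cv2.imwrite(f"pics/{n}0.png",viewer.snapshot(n))
E
```

```text
pics
{'time': 0.0, 'joints': array([-1.40999100e+00,  2.87203903e-01,  1.57815710e+00, -6.64909089e-06,
        1.27862624e+00, -1.49967510e-01]), 'dq': array([-1.42021906e-03, -1.64629545e-03, -1.23834007e-03, -7.53502260e-05,
       -1.03316721e-03,  4.95973644e-04]), 'effort': array([-3.10011353e-05, -4.05982304e+01, -2.92625070e+01, -3.36201867e-05,
        5.82866633e-03,  9.11150494e-06]), 'position': array([ 0.2063527 , -0.64199621,  0.22993247]), 'tcp_rot': array([-1.57316500e+00,  3.51475552e-04, -2.83081831e+00]), 'force': array([ 0.472773  , -0.75366126,  0.37461985]), 'torque': array([-0.04608824,  0.00639261,  0.02028271]), 'gripper_width': 0.08529543017240328} 0.0187
side {'fx': 472.60176463340355, 'fy': 472.60176463340355, 'cx': 277.46101887801075, 'cy': 211.63208659962993, 'k1': -0.04881881536648487, 'world_to_cam': array([[-9.82184787e-01, -1.87916465e-01,  6.68878069e-04,
         4.25814079e-01],
       [-1.11975149e-01,  5.82395676e-01, -8.05156409e-01,
         1.71823643e-01],
       [ 1.50912594e-01, -7.90887273e-01, -5.93062147e-01,
         1.04603143e+00],
       [ 0.00000000e+00,  0.00000000e+00,  0.00000000e+00,
         1.00000000e+00]])}
top {'fx': 474.76234219598, 'fy': 474.76234219598, 'cx': 281.83952077566056, 'cy': 213.55184178673525, 'k1': -0.1071995790709042, 'world_to_cam': array([[ 0.01363441, -0.99989038,  0.00577311, -0.09777743],
       [-0.99610511, -0.01408535, -0.08704148,  0.45896155],
       [ 0.08711325, -0.00456387, -0.99618796,  1.5034368 ],
       [ 0.        ,  0.        ,  0.        ,  1.        ]])}
```

View pics/top0.png

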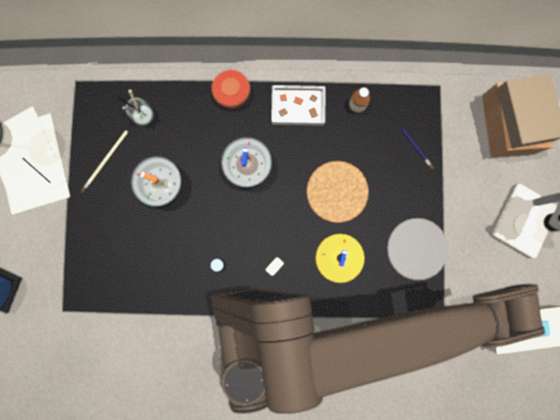

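View pics/side0.png

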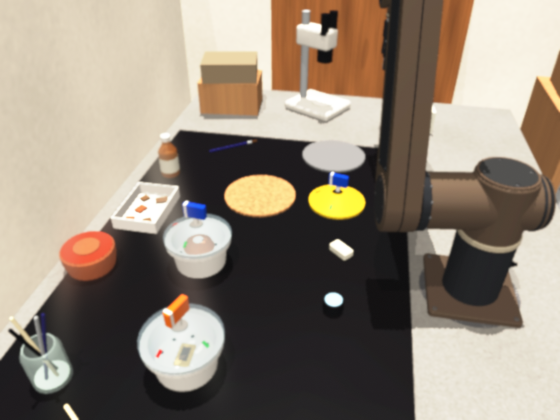

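Candidates. Lid: clear with blue tap (top 246,161), yellow with blue tap (341,258), clear with orange tap (156,181). Mat: cork (338,192), grey disc (417,249). I choose the clear lid at (246,161) and the cork mat at (338,192), and check them in a close crop.

```bash
cat > h.py <<'E'
import numpy as np, cv2
from plant import readout, viewer, ticket, ctrl
from scipy.spatial.transform import Rotation as R
def ray(n,uv):
    p=viewer.camera_params(n)
    K=np.array([[p['fx'],0,p['cx']],[0,p['fy'],p['cy']],[0,0,1]])
    s=cv2.undistortPoints(np.array(uv,float).reshape(-1,1,2),K,np.array([p['k1'],0,0,0,0.]))
    s=cv2.undistortPointsIter(np.array(uv,float).reshape(-1,1,2),K,np.array([p['k1'],0,0,0,0.]),None,None,(3,50,1e-9)).reshape(-1,2)
    T=p['world_to_cam'];d=np.c_[s,np.ones(len(s))]@T[:3,:3]
    return -T[:3,:3].T@T[:3,3],d
def plane(n,uv,z):
    o,d=ray(n,uv);return o+d*((z-o[2])/d[:,2])[:,None]
def proj(n,P):
    p=viewer.camera_params(n);T=p['world_to_cam']
    c=np.atleast_2d(P)@T[:3,:3].T+T[:3,3];s=c[:,:2]/c[:,2:]
    s=s*(1+p['k1']*(s**2).sum(1))[:,None];return s*[p['fx'],p['fy']]+[p['cx'],p['cy']]
def tri(uv1,uv2):
    o1,d1=ray('side',[uv1]);o2,d2=ray('top',[uv2]);d1=d1[0];d2=d2[0]
    t=np.linalg.lstsq(np.c_[d1,-d2],o2-o1,rcond=None)[0]
    a,b=o1+t[0]*d1,o2+t[1]*d2;return (a+b)/2,np.linalg.norm(a-b)
E
python3 - <<'E'
from h import *
t=cv2.imread('pics/top0.png');s=cv2.imread('pics/side0.png')
a=cv2.resize(t[125:200,205:290],None,fx=7,fy=7,interpolation=cv2.INTER_CUBIC)
cv2.imwrite('pics/ct.png',a)
cv2.imwrite('pics/cs.png',cv2.resize(s[190:280,150:250],None,fx=6,fy=6,interpolation=cv2.INTER_CUBIC))
for n,im in(('top',t),('side',s)):
    h=cv2.cvtColor(im,cv2.COLOR_BGR2HSV)
    for nm,lo,hi in(('blue',(105,150,60),(130,255,255)),('cork',(8,90,120),(20,220,255)),('orange',(5,180,150),(14,255,255))):
        m=cv2.inRange(h,lo,hi)
        k,l,st,c=cv2.connectedComponentsWithStats(m)
        for i in range(1,k):
            if st[i,4]>25:
                pts=np.argwhere(l==i)[:,::-1].astype(np.float32)
                print(n,nm,st[i],c[i].round(1),[np.round(x,1) for x in cv2.minAreaRect(pts)])
E
```

```text
top blue [242 153   5  13  51] [244.  158.9] [array([244., 159.]), array([12.,  4.]), np.float64(90.0)]
top blue [340 254   5  11  44] [341.9 258.8] [array([342., 259.]), array([10.,  4.]), np.float64(90.0)]
top cork [222  78  18  18 243] [230.   86.4] [array([229.5,  86.5]), array([17., 17.]), np.float64(45.0)]
top cork [227  91  23  16  44] [239.1 101.3] [array([239.5, 100.3]), array([ 5.5, 26.1]), np.float64(57.5)]
top cork [353  90  17  15 142] [360.2  98.7] [array([360.4,  98.2]), array([16.1, 12.5]), np.float64(26.6)]
top cork [280  95   7   6  30] [282.8  97.2] [array([282.8,  97.2]), array([5.1, 5.3]), np.float64(76.0)]
top cork [294  97   9   7  38] [297.9 100.2] [array([297.9, 100.2]), array([7.2, 4.9]), np.float64(26.6)]
top cork [280 109   7   6  29] [282.7 111.7] [array([282.6, 111.7]), array([4.5, 5.8]), np.float64(63.4)]
top cork [310 109   7   8  40] [312.9 112.4] [array([312.9, 112.3]), array([7.6, 4.9]), np.float64(63.4)]
top cork [501 111  52  40 355] [522.1 140.6] [array([519.8, 139.8]), array([61.7, 30.6]), np.float64(30.5)]
top cork [ 306  161   63   62 3055] [3
[... 1994 characters left out ...]
, array([36.3, 56.9]), np.float64(80.2)]
side cork [505 278   9  19  40] [508.9 285.7] [array([508.5, 287.5]), array([19. ,  4.4]), np.float64(71.6)]
side cork [167 294  22  30 371] [179.1 306.7] [array([178.8, 307.3]), array([17. , 27.6]), np.float64(45.0)]
side cork [162 313  10  15  72] [167.2 319.9] [array([167.4, 319.7]), array([15.9,  6.9]), np.float64(74.7)]
side orange [ 75 237  37  27 370] [ 95.8 252.2] [array([ 94.5, 252.7]), array([14.3, 41.2]), np.float64(53.5)]
side orange [168 294  20  27 196] [179.6 307.5] [array([178.8, 306.3]), array([15.6, 24.7]), np.float64(45.0)]
side orange [164 315   7  12  46] [167.4 320.4] [array([167.5, 320.4]), array([12.1,  4.1]), np.float64(76.0)]
```

```bash
ls pics
```

```text
cs.png
ct.png
side0.png
top0.png
```

View pics/ct.png

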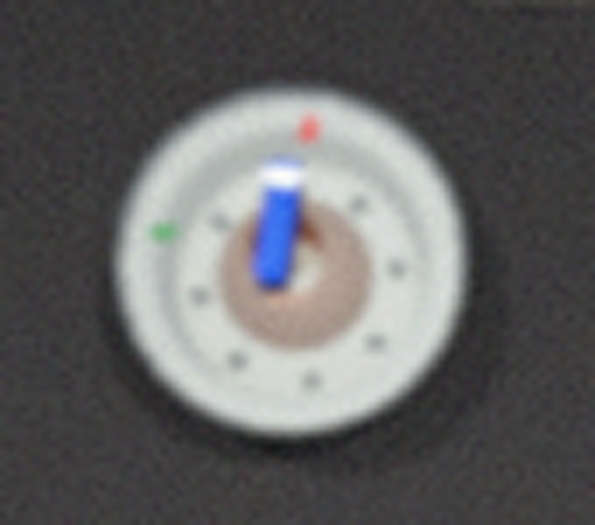

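View pics/cs.png

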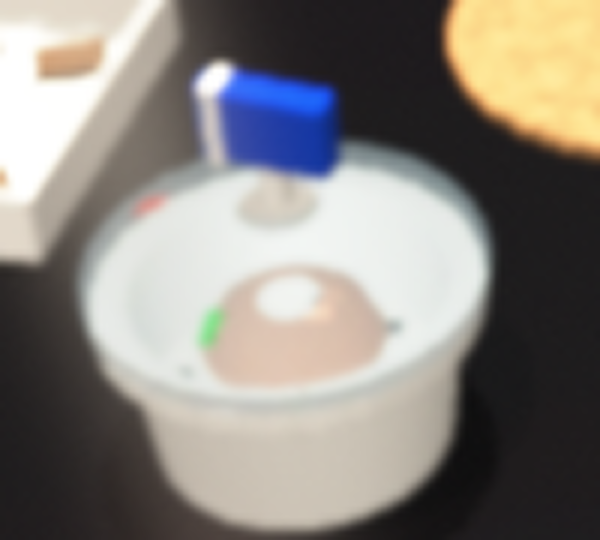

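Run:
```python
from h import *
T=lambda x,y:[(x+.5)/7-.5+205,(y+.5)/7-.5+125]
S=lambda x,y:[(x+.5)/6-.5+150,(y+.5)/6-.5+190]
print('flange',plane('top',[T(291,261)],.078))
print('flange diam',plane('top',[T(116,261),T(467,261),T(291,86),T(291,436)],.078))
e=plane('top',[T(284,163),T(272,280)],.163);print('bar top ends',e,e.mean(0),np.linalg.norm(e[0]-e[1]))
d=e[0]-e[1];print('bar yaw',np.degrees(np.arctan2(d[1],d[0])))
m=plane('top',[T(310,130),T(163,232)],.08);c=plane('top',[T(291,261)],.078)
d=m-c;print('marks yaw',np.degrees(np.arctan2(d[:,1],d[:,0])))
print('bar side top edge',plane('side',[S(218,68),S(330,92)],.165))
t=cv2.imread('pics/top0.png');h=cv2.cvtColor(t,cv2.COLOR_BGR2HSV)
m=cv2.morphologyEx(cv2.inRange(h,(5,60,100),(22,255,255)),cv2.MORPH_CLOSE,np.ones((5,5)))
for c in cv2.findContours(m,0,2)[0]:
    if 2000<cv2.contourArea(c)<5000:
        e=cv2.fitEllipse(c);print(e,plane('top',[e[0]],.008)); P=plane('top',c.reshape(-1,2),.008);print(cv2.minEnclosingCircle(P[:,:2].astype(np.float32)))
print('orange',plane('top',[[156,182]],.078))
st=readout.get_state();r=R.from_euler('xyz',st['tcp_rot']);print(r.as_matrix().round(3))
```

```text
flange [[0.61562714 0.02250239 0.078     ]]
flange diam [[ 0.61466108  0.10070305  0.078     ]
 [ 0.61669613 -0.05598775  0.078     ]
 [ 0.69545128  0.02428748  0.078     ]
 [ 0.53683826  0.02080744  0.078     ]]
bar top ends [[0.64078926 0.02016012 0.163     ]
 [0.59065302 0.02408134 0.163     ]] [0.61572114 0.02212073 0.163     ] 0.05028934783634465
bar yaw -4.472073762834798
marks yaw [-7.04595599 78.1410525 ]
bar side top edge [[0.63475563 0.01486393 0.165     ]
 [0.58987313 0.02157595 0.165     ]]
((337.2197570800781, 191.2738800048828), (61.59578323364258, 62.50465774536133), 118.35449981689453) [[ 0.53671919 -0.27079162  0.008     ]]
((0.5377237200737, -0.2708751857280731), 0.10359349101781845)
orange [[0.54867182 0.30359174 0.078     ]]
[[-0.952 -0.     0.306]
 [-0.306  0.002 -0.952]
 [-0.    -1.    -0.002]]
```

Top view: clear lid with blue tap, crop centre (246,162), pot inside and white band near the red mark. The measured flange is 157 mm across (154 given), the bar is 50 mm long (52 given), and the cork mat is 207 mm (200 given).
- Lid at (0.616, 0.022), tap yaw about -4.5°, lid yaw about -9.5°.
- Mat at (0.537, -0.271).

Now I move above the tap.

Call:
apply_moves([
  [-0.7,0,-0.6,0,0,0],
  [-0.7,0,-0.6,0,0,0],
  [-0.7,0,-0.6,0,0,0],
  [-0.7,0,-0.6,0,0,0],
  [-0.7,0,-0.6,0,0,0],
  [-0.7,0,-0.6,0,0,0],
  [-0.7,0,-0.6,0,0,0],
  [-0.7,0,-0.6,0,0,0],
  [-0.7,0,-0.6,0,0,0],
  [-0.7,0,-0.6,0,0,0],
  [-0.7,0,-0.6,0,0,0],
  [-0.7,0,-0.6,0,0,0],
], hand=1)

```text
time: 1.6
position: [0.5015, -0.156, 0.2256]
tcp_rot: [-1.582, -0.001, -2.838]
force: [0.8, 0.2, -0.0]
gripper_width: 0.0852
```

```bash
cat > go.py <<'E'
import sys
from h import *
# usage: x y z jawyaw_deg : prints tool-axis shift (units) from now and turn about tool y
x,y,z,jy=map(float,sys.argv[1:5])
s=readout.get_state();r=R.from_euler('xyz',s['tcp_rot']);M=r.as_matrix()
d=M.T@(np.array([x,y,z])-s['position'])/.05
c=np.cos(np.radians(jy));q=np.sin(np.radians(jy))
zt=np.array([c,q,0]);yt=np.array([0,0,-1.]);xt=np.cross(yt,zt)
W=np.c_[xt,yt,zt];rv=np.degrees((r.inv()*R.from_matrix(W)).as_rotvec())/6
print('t',round(s['time'],2),'pos',s['position'].round(4),'jaw',np.degrees(np.arctan2(M[1,2],M[0,2])).round(2),'w',round(s['gripper_width'],4),'F',s['force'].round(1),'T',s['torque'].round(2),'j6',s['joints'][5].round(2))
print('shift',d.round(3),'turn',rv.round(3))
E
python3 go.py .6155 .0223 .23 -94.5
```

```text
t 1.6 pos [ 0.5015 -0.156   0.2256] jaw -72.61 w 0.0852 F [ 0.8  0.2 -0. ] T [ 0.01  0.01 -0.02] j6 0.77
shift [-3.242 -0.06  -2.723] turn [0.108 3.649 0.031]
```

Call:
apply_moves([
  [-0.7,0,-0.6,0,0,0],
  [-0.7,0,-0.6,0,0,0],
  [-0.7,0,-0.6,0,0,0],
  [-0.7,-0.05,-0.5,0,0,0],
  [-0.3,0,-0.3,0.1,0,0],
  [0,0,0,0,0.9,0],
  [0,0,0,0,0.9,0],
  [0,0,0,0,0.9,0],
  [0,0,0,0,0.9,0],
  [0,0,0,0,0,0],
])

```text
time: 2.85
position: [0.6112, 0.0257, 0.2227]
tcp_rot: [-1.572, -0.012, 3.064]
force: [0.4, -0.5, -0.6]
gripper_width: 0.0855
```

```bash
python3 go.py .6155 .0223 .13 -94.5
python3 - <<'E'
from h import *
t=viewer.snapshot('side')
cv2.imwrite('pics/pre.png',cv2.resize(t[90:290,100:350],None,fx=3,fy=3,interpolation=cv2.INTER_CUBIC))
E
```

```text
t 2.85 pos [0.6112 0.0257 0.2227] jaw -94.45 w 0.0855 F [ 0.4 -0.5 -0.6] T [-0.01 -0.   -0.02] j6 1.52
shift [-0.113  1.853  0.064] turn [0.013 0.009 0.115]
```

View pics/pre.png

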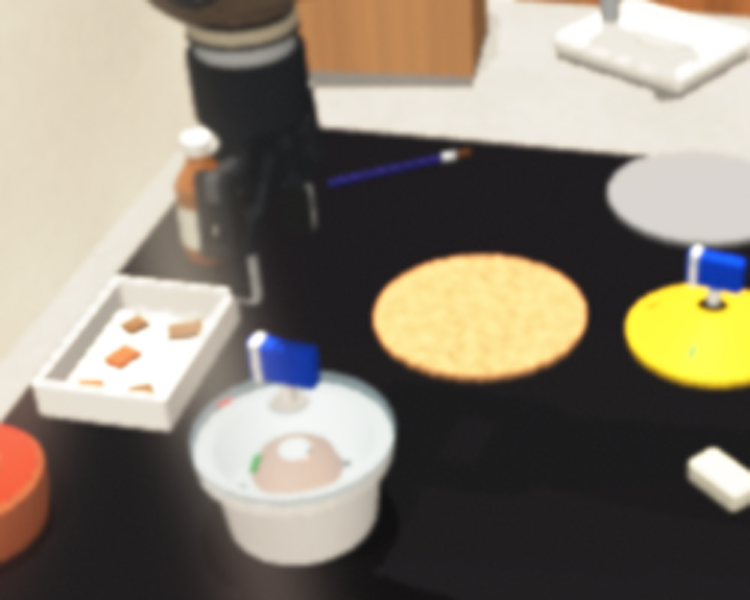

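Run:
```python
from h import *
P=np.array([[.6112,.0257,.2227],[.611,.067,.236],[.611,-.017,.236],[.6155,.0223,.148],[.6155,.0223,.165]])
print((proj('side',P)-[100,90])*3)
print(proj('top',P))
t=viewer.snapshot('top')
cv2.imwrite('pics/pre2.png',cv2.resize(t[100:260,160:400],None,fx=3,fy=3,interpolation=cv2.INTER_CUBIC))
```

```text
[[275.16607925 277.39095994]
 [252.87591049 293.66300297]
 [293.25987512 229.89661269]
 [281.97760491 360.41338873]
 [279.53740066 341.43698502]]
[[241.44233399 153.37451038]
 [226.29879066 152.25666358]
 [256.35697403 152.62526771]
 [244.59069753 157.31074812]
 [244.17410141 156.12800665]]
```

View pics/pre2.png

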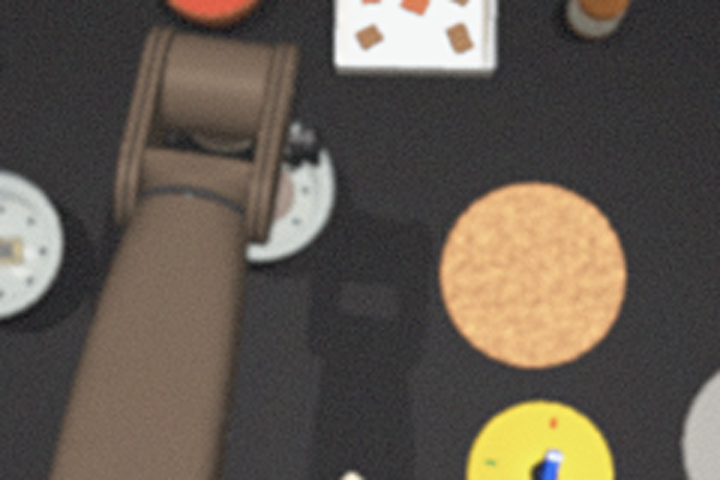

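The side view shows the near fingertip at crop (255,300), where I predicted (253,294). The bar centre is at (285,362), predicted (282,360). Both agree, so I descend.

Call:
apply_moves([
  [-0.11,0,0.06,0,0,0.1],
  [0,0.4,0,0,0,0],
  [0,0.4,0,0,0,0],
  [0,0.4,0,0,0,0],
  [0,0.3,0,0,0,0],
  [0,0.2,0,0,0,0],
  [0,0,0,0,0,0],
])

```text
time: 3.82
position: [0.6146, 0.0222, 0.1282]
tcp_rot: [-1.572, -0.007, 3.066]
force: [1.1, -0.1, 0.2]
gripper_width: 0.0855
```

```bash
python3 go.py .6155 .0223 .13 -94.5
python3 - <<'E'
from h import *
t=viewer.snapshot('side')
cv2.imwrite('pics/pre3.png',cv2.resize(t[150:280,130:290],None,fx=4,fy=4,interpolation=cv2.INTER_CUBIC))
E
```

```text
t 3.83 pos [0.6146 0.0222 0.1282] jaw -94.32 w 0.0855 F [ 1.1 -0.1  0.2] T [0.03 0.02 0.01] j6 1.52
shift [-0.018 -0.036 -0.004] turn [0.016 0.031 0.065]
```

View pics/pre3.png

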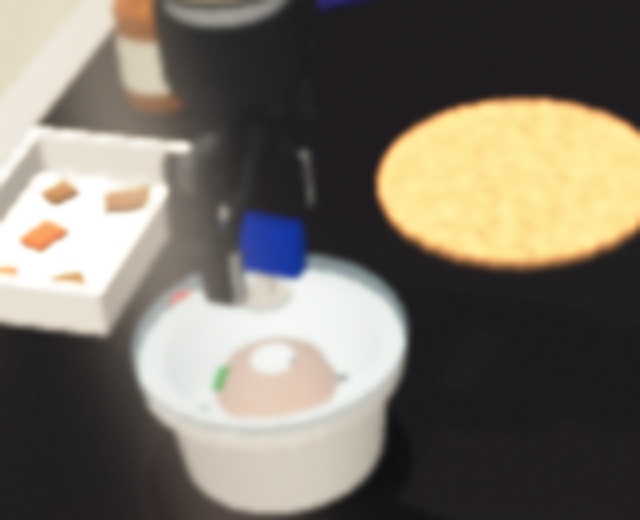

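Call:
apply_moves([
  [0,0,0,0,0,0],
  [0,0,0,0,0,0],
  [0,0,0,0,0,0],
  [0,0,0,0,0,0],
  [0,0,0,0,0,0],
  [0,0,0,0,0,0],
  [0,0,0,0,0,0],
  [0,0,0,0,0,0],
], hand=0, grip_force=30)

```text
time: 4.88
position: [0.6168, 0.022, 0.1321]
tcp_rot: [-1.572, -0.0, 3.066]
force: [-1.1, 0.6, 0.4]
gripper_width: 0.0137
```

```bash
python3 go.py .6155 .0223 .13 -94.5
```

```text
t 4.88 pos [0.6168 0.022  0.1321] jaw -94.31 w 0.0137 F [-1.1  0.6  0.4] T [-0.06 -0.    0.01] j6 1.52
shift [ 0.026  0.041 -0.004] turn [0.012 0.032 0.   ]
```

Call:
apply_moves([
  [0,0,0,0,-0.8,0],
  [0,0,0,0,-0.8,0],
  [0,0,0,0,-0.8,0],
  [0,0,0,0,-0.8,0],
  [0,0,0,0,-0.8,0],
  [0,0,0,0,-0.8,0],
  [0,0,0,0,-0.8,0],
  [0,0,0,0,-0.8,0],
])

```text
time: 5.88
position: [0.6166, 0.0227, 0.1321]
tcp_rot: [-1.573, 0.001, -2.526]
force: [-0.8, -0.0, 0.5]
gripper_width: 0.0135
```

```bash
python3 go.py .6165 .0221 .131 -9.5
```

```text
t 5.88 pos [0.6166 0.0227 0.1321] jaw -54.7 w 0.0135 F [-0.8 -0.   0.5] T [-0.06  0.01 -0.06] j6 0.82
shift [0.009 0.022 0.009] turn [ 0.018 -7.534 -0.019]
```

Call:
apply_moves([
  [0,0,0,0,-0.8,0],
  [0,0,0,0,-0.8,0],
  [0,0,0,0,-0.8,0],
  [0,0,0,0,-0.8,0],
  [0,0,0,0,-0.8,0],
  [0,0,0,0,-0.8,0],
  [0,0,0,0,-0.8,0],
  [0,0,0,0,-0.4,0],
])

```text
time: 6.88
position: [0.616, 0.0231, 0.1321]
tcp_rot: [-1.574, 0.002, -1.876]
force: [-0.6, -0.3, -0.3]
gripper_width: 0.0139
```

```bash
python3 go.py .6165 .0221 .131 -9.5
```

```text
t 6.88 pos [0.616  0.0231 0.1321] jaw -17.5 w 0.0139 F [-0.6 -0.3 -0.3] T [ 0.   -0.03 -0.01] j6 0.18
shift [0.017 0.022 0.015] turn [ 0.027 -1.334 -0.025]
```

Call:
apply_moves([
  [0,0,0,0,-0.4,0],
])

```text
time: 7.0
position: [0.616, 0.0231, 0.1321]
tcp_rot: [-1.574, 0.003, -1.833]
force: [0.1, -0.1, -0.3]
gripper_width: 0.0135
```

```bash
python3 go.py .6165 .0221 .131 -9.5
```

```text
t 7.0 pos [0.616  0.0231 0.1321] jaw -15.02 w 0.0135 F [ 0.1 -0.1 -0.3] T [-0.01  0.01 -0.03] j6 0.13
shift [0.018 0.023 0.015] turn [ 0.027 -0.921 -0.025]
```

Call:
apply_moves([
  [0,0,0,0,-0.4,0],
])

```text
time: 7.12
position: [0.6159, 0.0232, 0.1321]
tcp_rot: [-1.574, 0.003, -1.79]
force: [0.3, 0.1, -0.8]
gripper_width: 0.0137
```

```bash
python3 go.py .6165 .0221 .131 -9.5
```

```text
t 7.12 pos [0.6159 0.0232 0.1321] jaw -12.55 w 0.0137 F [ 0.3  0.1 -0.8] T [-0.08 -0.04 -0.04] j6 0.09
shift [0.018 0.022 0.016] turn [ 0.028 -0.509 -0.026]
```

Call:
apply_moves([
  [0,0,0,0,-0.3,0],
  [0,0,0,0,0,0],
])

```text
time: 7.38
position: [0.6159, 0.0232, 0.1321]
tcp_rot: [-1.574, 0.003, -1.757]
force: [-0.2, 1.1, -0.0]
gripper_width: 0.0137
```

```bash
python3 go.py .6165 .0221 .131 -9.5
```

```text
t 7.38 pos [0.6159 0.0232 0.1321] jaw -10.67 w 0.0137 F [-0.2  1.1 -0. ] T [-0.1  -0.04 -0.04] j6 0.06
shift [0.02  0.022 0.016] turn [ 0.027 -0.195 -0.027]
```

Call:
apply_moves([
  [0,0,0,0,-0.3,0],
  [0,0,0,0,0,0],
])

```text
time: 7.62
position: [0.6159, 0.0232, 0.1321]
tcp_rot: [-1.574, 0.003, -1.724]
force: [-0.5, -0.6, 0.8]
gripper_width: 0.0136
```

```bash
python3 go.py .6165 .0221 .131 -9.5
```

```text
t 7.62 pos [0.6159 0.0232 0.1321] jaw -8.77 w 0.0136 F [-0.5 -0.6  0.8] T [-0.03 -0.12  0.04] j6 0.02
shift [0.02  0.023 0.015] turn [ 0.027  0.121 -0.027]
```

Call:
apply_moves([
  [0,0,0,0,-0.3,0],
  [0,0,0,0,0,0],
])

```text
time: 7.88
position: [0.6159, 0.0228, 0.1321]
tcp_rot: [-1.573, 0.002, -1.691]
force: [-0.5, -0.5, -0.2]
gripper_width: 0.0137
```

```bash
python3 go.py .6165 .0221 .131 -9.5
python3 - <<'E'
from h import *
t=viewer.snapshot('side')
cv2.imwrite('pics/turn.png',cv2.resize(t[150:280,130:290],None,fx=4,fy=4,interpolation=cv2.INTER_CUBIC))
E
```

```text
t 7.88 pos [0.6159 0.0228 0.1321] jaw -6.86 w 0.0137 F [-0.5 -0.5 -0.2] T [-0.08 -0.07 -0.04] j6 -0.01
shift [0.012 0.022 0.013] turn [ 0.025  0.44  -0.019]
```

View pics/turn.png

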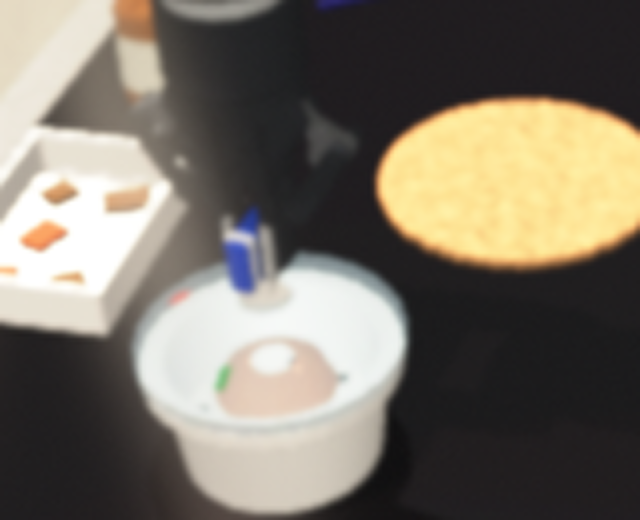

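The side view shows the bar pinched with its band pointing at the green mark (223,378). The marks have not moved, so the lid has stayed put. I keep nudging to find the stop.

Call:
apply_moves([
  [0,0,0,0,-0.4,0],
  [0,0,0,0,0,0],
])

```text
time: 8.18
position: [0.616, 0.0225, 0.1321]
tcp_rot: [-1.573, 0.002, -1.648]
force: [-0.7, 0.1, -0.5]
gripper_width: 0.0132
```

```bash
python3 go.py .6165 .0221 .131 -9.5
```

```text
t 8.18 pos [0.616  0.0225 0.1321] jaw -4.44 w 0.0132 F [-0.7  0.1 -0.5] T [-0.11 -0.06  0.03] j6 -0.05
shift [0.007 0.021 0.01 ] turn [ 0.021  0.844 -0.016]
```

Call:
apply_moves([
  [0,0,0,0,-0.4,0],
  [0,0,0,0,0,0],
])

```text
time: 8.43
position: [0.6161, 0.0223, 0.132]
tcp_rot: [-1.573, 0.002, -1.607]
force: [-0.5, -1.0, -0.1]
gripper_width: 0.0139
```

```bash
python3 go.py .6165 .0221 .131 -9.5
python3 - <<'E'
from h import *
t=viewer.snapshot('side')
cv2.imwrite('pics/turn2.png',cv2.resize(t[150:280,130:290],None,fx=4,fy=4,interpolation=cv2.INTER_CUBIC))
a=cv2.imread('pics/side0.png')
for im in(a,t):
    h=cv2.cvtColor(im[200:280,150:250],cv2.COLOR_BGR2HSV)
    for lo,hi in(((50,80,80),(85,255,255)),((0,60,120),(8,255,255)),((170,60,120),(180,255,255))):
        m=cv2.inRange(h,lo,hi);k=np.argwhere(m);print(len(k),k.mean(0)[::-1].round(2)+[150,200] if len(k) else '')
E
```

```text
t 8.43 pos [0.6161 0.0223 0.132 ] jaw -2.07 w 0.0139 F [-0.5 -1.  -0.1] T [-0.11 -0.04  0.01] j6 -0.09
shift [0.004 0.021 0.008] turn [ 0.018  1.238 -0.014]
6 [184.5 244.5]
6 [174.5 223.5]
0 
5 [187.2 244.2]
7 [173. 225.]
0
```

View pics/turn2.png

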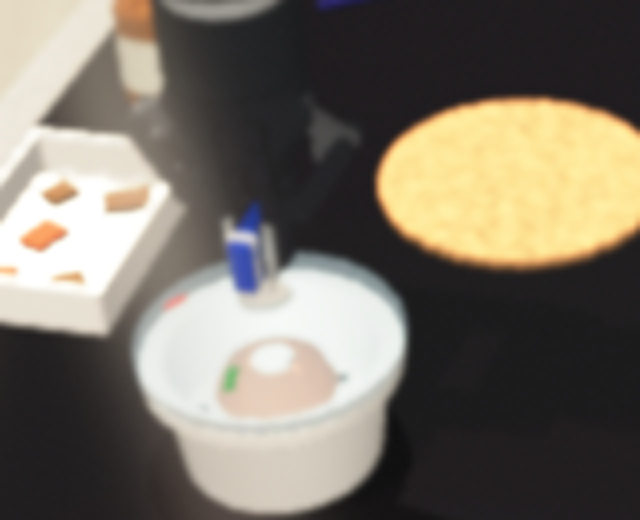

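The green mark moved from x 223 to 231 and the red from 180 to 175. The lid is now turning with the bar, so the tap has reached its stop with the lid still seated. I firm the grip and lift.

Call:
apply_moves([
  [0,0,0,0,0,0],
  [0,0,0,0,0,0],
  [0,-0.1,0,0,0,0],
  [0,-0.2,0,0,0,0],
  [0,-0.25,0,0,0,0],
  [0,-0.25,0,0,0,0],
  [0,-0.25,0,0,0,0],
  [0,-0.25,0,0,0,0],
  [0,-0.2,0,0,0,0],
  [0,-0.1,0,0,0,0],
  [0,0,0,0,0,0],
], grip_force=70)

```text
time: 9.85
position: [0.6155, 0.0228, 0.2169]
tcp_rot: [-1.575, 0.003, -1.609]
force: [-0.5, 0.3, -3.3]
gripper_width: 0.0131
```

```bash
python3 go.py .539 -.271 .205 -9.5
python3 - <<'E'
from h import *
t=viewer.snapshot('side')
cv2.imwrite('pics/lift.png',cv2.resize(t[80:280,100:350],None,fx=3,fy=3,interpolation=cv2.INTER_CUBIC))
print('yellow',plane('top',[[341,258]],.01))
E
```

```text
t 9.85 pos [0.6155 0.0228 0.2169] jaw -2.17 w 0.0131 F [-0.5  0.3 -3.3] T [ 0.02 -0.04 -0.04] j6 -0.09
shift [ 5.93   0.226 -1.305] turn [ 0.039  1.222 -0.026]
yellow [[ 0.32040354 -0.28362265  0.01      ]]
```

View pics/lift.png

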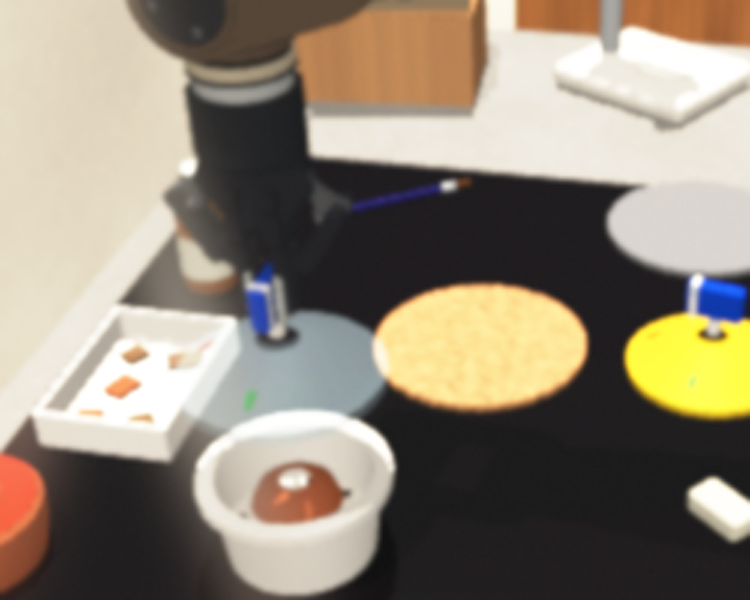

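The side view shows the lid level and hanging clear of the base (lid around crop 280,370), band still toward the green mark. Measured weight is about 3.4 N. I carry it to the mat.

Call:
apply_moves([
  [0.2,0,-0.05,0,0,0],
  [0.4,0,-0.1,0,0,0],
  [0.55,0,-0.12,0,0,0],
  [0.55,0,-0.12,0,0,0],
  [0.55,0,-0.12,0,0,0],
  [0.55,0,-0.12,0,0,0],
  [0.55,0,-0.12,0,0,0],
  [0.55,0,-0.12,0,0,0],
  [0.55,0,-0.12,0,0,0],
  [0.5,0,-0.1,0,0,0],
  [0.4,0,-0.1,0,0,0],
  [0.2,0,-0.05,0,0,0],
])

```text
time: 11.4
position: [0.5298, -0.273, 0.2107]
tcp_rot: [-1.587, 0.001, -1.616]
force: [-0.1, -1.1, -3.4]
gripper_width: 0.0132
```

```bash
python3 go.py .538 -.271 .1 -2.2
```

```text
t 11.4 pos [ 0.5298 -0.273   0.2107] jaw -2.57 w 0.0132 F [-0.1 -1.1 -3.4] T [ 0.05 -0.    0.02] j6 -0.59
shift [-0.045  2.211  0.197] turn [ 0.155 -0.062 -0.012]
```

Call:
apply_moves([
  [0,0,0.15,0.15,0,0],
  [0,0.2,0,0,0,0],
  [0,0.35,0,0,0,0],
  [0,0.4,0,0,0,0],
  [0,0.4,0,0,0,0],
  [0,0.4,0,0,0,0],
  [0,0.3,0,0,0,0],
  [0,0,0,0,0,0],
])

```text
time: 12.4
position: [0.5358, -0.2676, 0.0969]
tcp_rot: [-1.577, 0.007, -1.611]
force: [-0.7, -1.1, -3.0]
gripper_width: 0.0132
```

```bash
python3 go.py .538 -.271 .065 -2.2
python3 - <<'E'
from h import *
t=viewer.snapshot('side')
cv2.imwrite('pics/pl.png',cv2.resize(t[80:280,150:400],None,fx=3,fy=3,interpolation=cv2.INTER_CUBIC))
t=viewer.snapshot('top')
cv2.imwrite('pics/pl2.png',cv2.resize(t[100:300,230:480],None,fx=3,fy=3,interpolation=cv2.INTER_CUBIC))
E
```

```text
t 12.4 pos [ 0.5358 -0.2676  0.0969] jaw -2.33 w 0.0132 F [-0.7 -1.1 -3. ] T [ 0.04  0.01 -0.01] j6 -0.59
shift [0.07  0.637 0.05 ] turn [ 0.061 -0.021 -0.071]
```

View pics/pl.png

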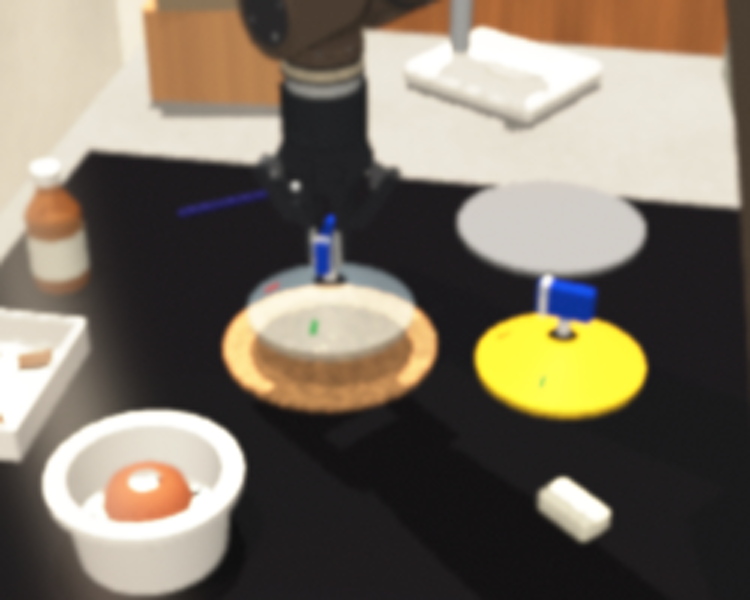

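View pics/pl2.png

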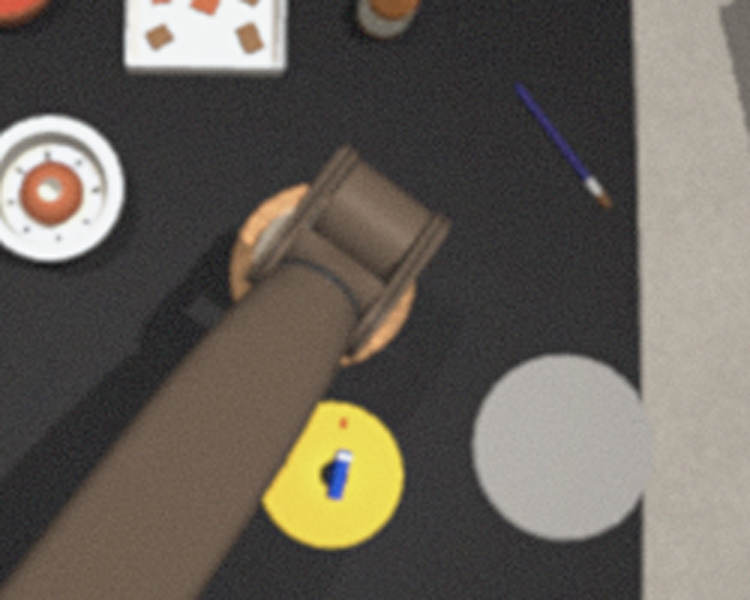

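The side view shows the lid (centre about 331,310) above the mat (centre about 330,345) with its tap open. I lower the last 30 mm slowly.

Call:
apply_moves([
  [0.07,0,0.05,0.06,0,-0.07],
  [0,0.15,0,0,0,0],
  [0,0.15,0,0,0,0],
  [0,0.12,0,0,0,0],
  [0,0.06,0,0,0,0],
  [0,0,0,0,0,0],
])

```text
time: 13.25
position: [0.5411, -0.2738, 0.076]
tcp_rot: [-1.563, -0.005, -1.612]
force: [-0.5, -0.1, -3.9]
gripper_width: 0.0129
```

```bash
python3 go.py .538 -.271 .065 -2.2
```

```text
t 13.25 pos [ 0.5411 -0.2738  0.076 ] jaw -2.35 w 0.0129 F [-0.5 -0.1 -3.9] T [ 0.04 -0.02  0.01] j6 -0.59
shift [-0.055  0.22  -0.065] turn [-0.073 -0.025  0.051]
```

Call:
apply_moves([
  [0,0.05,0,-0.05,0,0.04],
  [0,0.05,0,0,0,0],
  [0,0.04,0,0,0,0],
  [0,0,0,0,0,0],
])

```text
time: 13.75
position: [0.5414, -0.274, 0.0689]
tcp_rot: [-1.568, -0.001, -1.612]
force: [-0.2, -0.4, -3.8]
gripper_width: 0.0127
```

```bash
python3 go.py .538 -.271 .065 -2.2
```

```text
t 13.75 pos [ 0.5414 -0.274   0.0689] jaw -2.35 w 0.0127 F [-0.2 -0.4 -3.8] T [-0.01 -0.02  0.  ] j6 -0.6
shift [-0.058  0.078 -0.071] turn [-0.026 -0.024  0.013]
```

Call:
apply_moves([
  [0,0.04,0,0,0,0],
  [0,0,0,0,0,0],
])

```text
time: 14.0
position: [0.5414, -0.2741, 0.0669]
tcp_rot: [-1.568, -0.002, -1.612]
force: [0.2, 1.0, -2.4]
gripper_width: 0.0133
```

```bash
python3 go.py .538 -.271 .065 -2.2
```

```text
t 14.0 pos [ 0.5414 -0.2741  0.0669] jaw -2.35 w 0.0133 F [ 0.2  1.  -2.4] T [ 0.05  0.06 -0.01] j6 -0.6
shift [-0.059  0.038 -0.071] turn [-0.027 -0.025  0.014]
```

Call:
apply_moves([
  [0,0.04,0,0,0,0],
  [0,0,0,0,0,0],
])

```text
time: 14.25
position: [0.5416, -0.2742, 0.065]
tcp_rot: [-1.567, -0.002, -1.612]
force: [-0.6, -0.0, -3.0]
gripper_width: 0.013
```

```bash
python3 go.py .538 -.271 .065 -2.2
```

```text
t 14.25 pos [ 0.5416 -0.2742  0.065 ] jaw -2.35 w 0.013 F [-0.6 -0.  -3. ] T [0.04 0.07 0.01] j6 -0.6
shift [-0.061  0.    -0.075] turn [-0.032 -0.025  0.017]
```

Not fully in contact yet. I lower in 1 mm steps until the force rises.

Call:
apply_moves([
  [0,0.02,0,0,0,0],
  [0,0,0,0,0,0],
])

```text
time: 14.5
position: [0.5419, -0.2744, 0.0648]
tcp_rot: [-1.567, -0.002, -1.612]
force: [-0.5, 0.5, -2.5]
gripper_width: 0.0129
```

```bash
python3 go.py .538 -.271 .065 -2.2
```

```text
t 14.5 pos [ 0.5419 -0.2744  0.0648] jaw -2.35 w 0.0129 F [-0.5  0.5 -2.5] T [ 0.11  0.2  -0.05] j6 -0.6
shift [-0.064 -0.004 -0.08 ] turn [-0.033 -0.025  0.018]
```

Call:
apply_moves([
  [0,0.02,0,0,0,0],
  [0,0,0,0,0,0],
])

```text
time: 14.75
position: [0.5419, -0.2744, 0.0647]
tcp_rot: [-1.568, -0.002, -1.612]
force: [-0.1, 0.4, -0.8]
gripper_width: 0.0127
```

```bash
python3 go.py .538 -.271 .065 -2.2
```

```text
t 14.75 pos [ 0.5419 -0.2744  0.0647] jaw -2.34 w 0.0127 F [-0.1  0.4 -0.8] T [0.18 0.23 0.01] j6 -0.59
shift [-0.065 -0.007 -0.081] turn [-0.029 -0.024  0.017]
```

Call:
apply_moves([
  [0,0.02,0,0,0,0],
  [0,0,0,0,0,0],
])

```text
time: 15.0
position: [0.542, -0.2745, 0.0646]
tcp_rot: [-1.568, -0.002, -1.612]
force: [-1.3, 0.5, -0.6]
gripper_width: 0.0131
```

```bash
python3 go.py .538 -.271 .065 -2.2
```

```text
t 15.0 pos [ 0.542  -0.2745  0.0646] jaw -2.34 w 0.0131 F [-1.3  0.5 -0.6] T [0.17 0.24 0.01] j6 -0.59
shift [-0.066 -0.007 -0.083] turn [-0.026 -0.023  0.016]
```

In contact: the weight has been taken and z has stopped at 0.065. I release and retreat straight up.

Call:
apply_moves([
  [0,0,0,0,0,0],
  [0,0,0,0,0,0],
  [0,0,0,0,0,0],
  [0,0,0,0,0,0],
  [0,0,0,0,0,0],
  [0,0,0,0,0,0],
], hand=0.7, grip_force=20)

```text
time: 15.75
position: [0.5434, -0.2755, 0.0648]
tcp_rot: [-1.564, -0.004, -1.612]
force: [-0.2, -1.0, 0.5]
gripper_width: 0.0598
```

Call:
apply_moves([
  [0,-0.2,0,0,0,0],
  [0,-0.4,0,0,0,0],
  [0,-0.6,0,0,0,0],
  [0,-0.8,0,0,0,0],
  [0,-0.8,0,0,0,0],
  [0,-0.6,0,0,0,0],
  [-0.8,0,0,0,0,0],
  [-0.8,0,0,0,0,0],
  [-0.8,0,0,0,0,0],
  [-0.8,0,0,0,0,0],
  [-0.4,0,0,0,0,0],
  [0,0,0,0,0,0],
])

```text
time: 17.25
position: [0.5523, -0.0921, 0.2596]
tcp_rot: [-1.541, -0.016, -1.614]
force: [0.2, -0.1, 0.9]
gripper_width: 0.0599
```

```bash
python3 go.py .538 -.271 .065 -2.2
python3 - <<'E'
from h import *
t=viewer.snapshot('side')
cv2.imwrite('pics/f1.png',cv2.resize(t[80:280,150:400],None,fx=3,fy=3,interpolation=cv2.INTER_CUBIC))
t=viewer.snapshot('top');cv2.imwrite('pics/f_top.png',t)
cv2.imwrite('pics/f2.png',cv2.resize(t[145:240,285:395],None,fx=6,fy=6,interpolation=cv2.INTER_CUBIC))
E
```

```text
t 17.25 pos [ 0.5523 -0.0921  0.2596] jaw -2.43 w 0.0599 F [ 0.2 -0.1  0.9] T [-0.03 -0.04  0.08] j6 -0.3
shift [ 3.525  3.942 -0.248] turn [-0.28  -0.041  0.149]
```

View pics/f1.png

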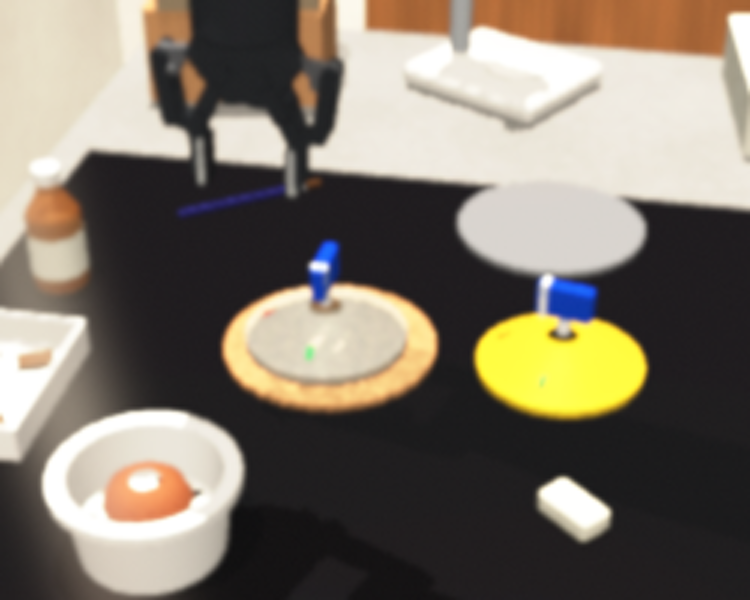

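View pics/f2.png

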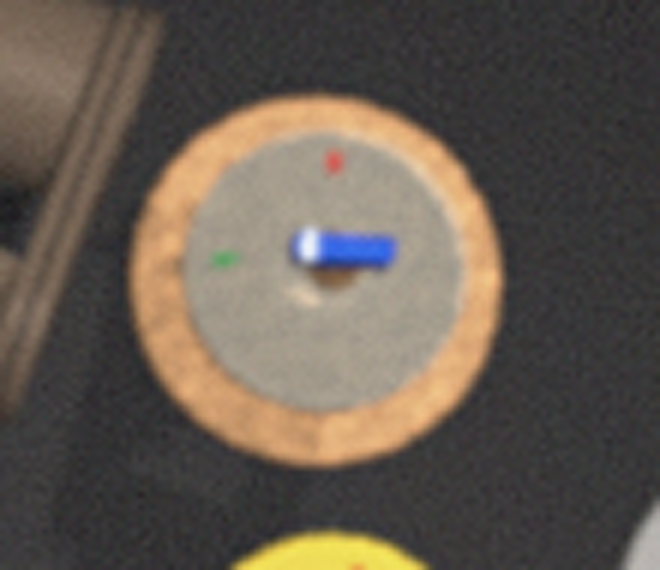

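The side view shows the lid flat on the cork (centre about 327,335). In the top crop the lid (323,272) is wholly inside the mat (315,281), with the band toward green. I put numbers on it before handing in.

Run:
```python
from h import *
t=cv2.imread('pics/f_top.png')
T=lambda x,y:[(x+.5)/6-.5+285,(y+.5)/6-.5+145]
c=plane('top',[T(323.5,271)],.011);m=plane('top',[T(335,162),T(224,259)],.015);d=m-c
mat=plane('top',[T(315,281)],.008)
print('lid',c,'mat',mat,'off mm',np.linalg.norm((c-mat)[0,:2])*1000)
print('marks yaw',np.degrees(np.arctan2(d[:,1],d[:,0])))
e=plane('top',[T(297,246),T(396,251)],.096);b=e[0]-e[1];print('bar',e.mean(0),np.linalg.norm(b),np.degrees(np.arctan2(b[1],b[0])))
o=cv2.imread('pics/top0.png');print('orange area change',np.abs(t[155:210,130:185].astype(int)-o[155:210,130:185]).mean())
```

```text
lid [[ 0.54137138 -0.27459259  0.011     ]] mat [[ 0.5362433  -0.27034687  0.008     ]] off mm 6.657579312773417
marks yaw [-5.47788667 84.60392669]
bar [ 0.54128837 -0.27583418  0.096     ] 0.05096305496333889 88.0129849561307
orange area change 10.643856749311295
```

Run:
```python
from h import *
t=cv2.imread('pics/f_top.png');o=cv2.imread('pics/top0.png')
f=lambda i:cv2.resize(i[145:220,120:195],None,fx=5,fy=5)
cv2.imwrite('pics/or.png',np.hstack([f(o),f(t)]))
```

```text
(no output)
```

View pics/or.png

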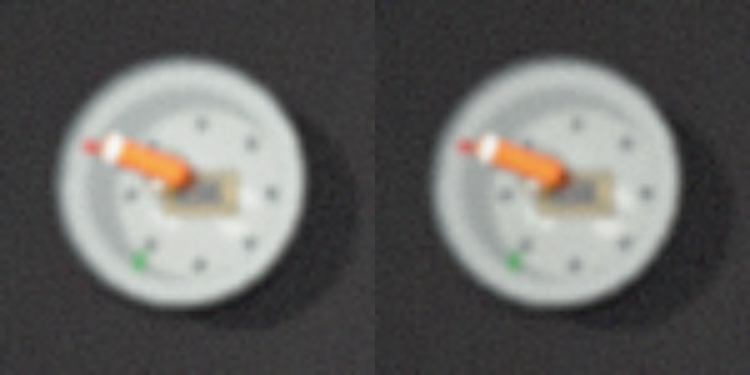

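The orange desiccator is in the same place before and after; only its brightness changed. I hand in.

```bash
python3 -c "
from plant import ticket;print(ticket.hand_in())"
```

```text
the job is handed in; nothing more can be done
None
```

The job is done and handed in at about 17.5 s of the 48 s allowed; no verdict was reported.

**Tap:** I pinched the blue tap bar and turned it anticlockwise with the lid still seated. The stop showed when the red and green marks began to move with the bar. That means I turned slightly past it, and the lid itself rotated about 4° on its rim.

**Lid:** I lifted it by the same bar, carried it level and lowered it onto the cork mat until the mat took its weight. Then I released it and backed the gripper well clear.

**Last checks:**
- The lid lies flat and wholly on the mat, about 7 mm off centre where about 23 mm is allowed.
- The tap's white band points to green. The bar measures about 93° from the red mark, against a nominal 90°; I put the 3° down to pixel error.
- The orange-tap desiccator looks unmoved. An image comparison there did show a change (mean 10.6 grey levels), but side-by-side crops show the parts in the same positions, so I take it as lighting.
- Readings between moves never went above about 4 N; I did not log peaks during the moves.

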